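# Shut the swing fence and hold the wax block in the corner

### The arm

A 7-joint arm with a two-finger parallel gripper is mounted at the origin on a cart in front of the work surface, level with it; the furniture and walls round the work are solid. World frame = base frame: x ahead of the robot, y to its left, z up, the work surface at z = 0. Lengths are in m, angles in rad, forces in N, time in s.
With the tool pointing down it reaches from about 0.4 to 0.875 m from the base axis. Payload 4.4 kg.
Tool frame: the origin (TCP) lies on the centre line of the jaws, within the pads' length; the fingertips stand 11 mm ahead of it and the grasp point (between the pads) lies 8 mm behind it (bot.tcp_to_tips is the distance from the TCP to the fingertips, in m); z points along the fingers, y is the line along which they close (so a half turn about z gives the same grasp; the last joint's range is limited). The gripper opens to 85 mm and grips with 20 to 120 N. Pads are 22 mm wide; open, the fingers measure 114 mm over their backs; the gripper's body (76 mm by 85 mm) begins 54 mm behind the grasp point. The pads swing forward as they close: fully open they stand 13 mm farther back than shut.
Start: joints at [-1.346, 0.628, 0.038, 1.517, -0.027, 0.996, -0.02], TCP at [0.186, 0.623, 0.242] pointing down, gripper open.
Joint ranges: [-3.06, 3.06], [-0.37, 2.12], [-1.25, 1.32], [0.18, 2.47], [-1.1, 4.24], [0.23, 1.98], [-2.94, 2.94]. Speed limits (rad/s): [2.57, 2.57, 3.14, 3.14, 3.14, 3.14, 3.14].

### API

Orientations are given as a unit quaternion [x, y, z, w].
In Python, from plant import bot gives the robot as it stands.
- The arm moves only by the tool arm_command, never from a script. Its argument "targets" is a list of rows, each an object with "hand": the closure, from 0 (fully open) to 1 (shut); "delta_pos": the shift along the tool's x, y, z in units of 25 mm (1.0 is 25 mm), a list of three; "rot": the turn, a rotation vector about the tool's x, y, z in units of 8 degrees (1.0 is 8 degrees), a list of three. In form: [{"hand": hand, "delta_pos": [tx, ty, tz], "rot": [wx, wy, wz]}, ...]. A call has exactly 8 rows; each row is the pose to reach, as a shift and turn from the pose commanded when the call began, along the tool's axes at that moment; what a row does not reach only later rows make up. A row lasts 1/10 s, in which the tool goes at most 50 mm and 8.59 degrees, less where a joint would pass 70% of its speed; a pose out of reach is approached as far as the arm can. A call with a gripper value outside its range is refused whole. The fingers move at their own pace and stop on an object; "grip_force" is the grip in N (left out, the last holds). Time passes only in rows, so rows that repeat a pose let the fingers close, or fill a call up. It gives the time, the measured TCP pose, the force, the opening and the grip force at its end, in the units of the state.
- bot.observe(): the state, without advancing time (a new reading comes with each control period).
- bot.read_camera(name): name is "side" or "top" or "wrist"; returns a dict with "frame" (384x512x3 uint8, red, green, blue), "fov_y" (degrees; the focal length in pixels is half the picture's height over the tangent of half this angle, whatever the lens; pixels are square), "cx", "cy" (the principal point, pixels), "R" (3x3) and "t" (3): a world point X has camera coordinates R X + t. Camera axes: x right, y down, z forward; pixel columns grow to the right and rows downward; lengths in m; the calibration is good to about 2 mm. A picture is of the moment at which its call begins. There is no depth.
- bot.hand_in(): hands the job in; it is judged then, once.
The state is a dict: "time": time; "joint_positions": joint angles; "qd": joint speeds; "effort": joint torques, N m; "position": TCP position; "eef_rot": TCP orientation; "contact_force": force on the tool from outside, world axes, zero at the start; "wrist_torque": the same for the moment, N m; "gripper_width": finger opening in m; "gripper_force": force on a finger pad.
Only numpy, scipy, OpenCV 4.12 (cv2) and the standard library are available. Lean on these libraries where they do the work, as an engineer would, in place of code of your own. Each camera call takes 0.05 s, during which the arm holds its last target. There are 200 camera calls.

### The job

Push the swing fence of the sawing fixture shut until it clicks past its ball catch and stays shut by itself. Then bring the green wax block onto the plywood bed, lying flat with its long side along the fence and its middle at the middle line, and press it with one diagonal push both down onto the bed and forward against the fence, firmly but without crushing the wax. Finish while still holding that push; leave the other things on the worktop where they are.

Things in the scene. Friction and masses are not known exactly. Their poses are not given: they have to be found in the camera images.
- fixture: sawing fixture fixed to the worktop: dark steel base plate 130 (x) x 190 (y) mm, 6 mm thick, with the plywood bed on it. Origin at the centre of its underside, z up; +x points to the fence side, away from the robot, +y to the fence's hinge. Behind the shut fence stand two steel stops and at the -y end of the fence a steel post with the ball catch (centre x = +33, y = -83 mm, 18 mm square); nothing on the fixture stands more than 32 mm above the bed
- bed: plywood bed 128 x 186 x 6 mm on the base plate, axes as the fixture's; origin at the centre of its underside, 6 mm above the worktop; its top is 6 mm above this origin, 12 mm above the worktop. A thin black line along x at y = 0 marks the middle. Waxed: the block slides easily on it and on the fence (friction about 0.25)
- swing_fence (a joint): angle of the swing fence about its upright hinge, rad: 0 = shut against its stops (fence along the fixture's y), growing to 1.3 as its free end swings toward the robot (the fixture's -x). Very light friction, above 0.12 it stays where it is left; between about 0.11 and 0.06 the sprung ball resists (a push of up to about 8 N, 90 mm from the hinge), then little resistance; from about 0.03 the ball pulls it home against the stops and it stays shut
- fence_plate: aluminium fence plate, 10 mm thick, 112 mm long, 30 mm tall (from 2 to 32 mm above the bed), turning with the hinge. Origin on the hinge axis at the height of the bed's top; the plate runs along its own -y from 5 to 117 mm; its working face, which looks to its own -x, lies at x = -5 mm
- fence_hinge (a point): point on the hinge axis at the height of the bed's top: in the fixture's frame x = +40, y = +62, z = +12 mm
- fence_face (a point): middle of the fence's working face, 62 mm from the hinge along the plate and 17 mm above the bed; when shut it lies at x = +35, y = 0 in the fixture's frame
- wax_block: green carving wax block, loose, 34 (x) x 52 (y, long) x 18 (z) mm, about 50 g; origin at the centre of its underside. Lies flat on the worktop left of the fixture
- burnisher: bystander: burnisher with brown wooden handle, 22 x 150 x 20 mm, lying on the worktop; origin under its centre
- oil_bottle: bystander: small amber bottle with black cap, 32 mm across, 66 mm tall; origin under its centre
- brass_weight: bystander: brass weight with a knob, 33 mm across, 44 mm tall; origin under its centre
- loupe: bystander: black eye loupe, 36 mm across, 27 mm tall; origin under its centre
Things that resemble listed ones, but are neither listed nor needed, are in the scene too. Of the things like the wax_block, leave any that is orange or red; of the rest the larger one is meant.

How it is judged:
By the outcome, as a careful person would: the job done as asked, in the order asked, and still so for the second after the job is handed in, while the arm keeps its last pose, push and grip.
It also fails if it takes over 54 s, if anything falls off the work surface, if the arm or the gripper's body presses on something with over 40 N, if the wrist force passes 120 N, or if a joint passes its speed limit or range.

## Working session

There is one attempt and no reset: what is moved stays moved. The work goes in short steps, Python scripts to look and compute and a tool call to move; the robot and the scene stay as the last step left them, time stands still between calls to the robot, and variables do not carry over. Pictures are saved under pics/ and viewed, at most 10 in all, crops included, and the job is handed in when it is done.

Besides the shell and the picture viewer there is one more tool, called as name([rows], argument=value, ...), one row to a line, values as JSON. arm_command: Moves the arm, as the interface text tells. Its arguments: {"type":"object","properties":{"targets":{"type":"array","items":{"type":"object","properties":{"hand":{"type":"number"},"delta_pos":{"type":"array","items":{"type":"number"}},"rot":{"type":"array","items":{"type":"number"}}}}},"grip_force":{"type":"number"}},"required":["targets"]}

```bash
mkdir -p pics
cat > h.py <<'E'
import numpy as np, cv2
from scipy.spatial.transform import Rotation as Rn
from plant import bot
def cam(n,save=None):
    c=bot.read_camera(n)
    if save: cv2.imwrite('pics/'+save,c['frame'][:,:,::-1])
    return c
def ray(c,u,v,z):
    f=c['frame'].shape[0]/2/np.tan(np.radians(c['fov_y'])/2)
    R=np.array(c['R']);t=np.array(c['t'])
    o=-R.T@t; d=R.T@np.array([(u-c['cx'])/f,(v-c['cy'])/f,1])
    return o+d*(z-o[2])/d[2]
def proj(c,X):
    f=c['frame'].shape[0]/2/np.tan(np.radians(c['fov_y'])/2)
    p=np.array(c['R'])@np.array(X)+np.array(c['t'])
    return np.array([c['cx']+f*p[0]/p[2],c['cy']+f*p[1]/p[2]])
E
python3 - <<'E'
from h import *
a=cam('top');b=cam('side');
cv2.imwrite('pics/a.png',cv2.resize(a['frame'],(800,600),interpolation=2)[:,:,::-1])
cv2.imwrite('pics/b.png',cv2.resize(b['frame'],(800,600),interpolation=2)[:,:,::-1])
o=bot.observe();print({k:np.round(v,3) for k,v in o.items()})
for c in(a,b):print(c['fov_y'],c['cx'],c['cy'],np.round(c['R'],3),np.round(c['t'],3))
E
```

```text
{'time': np.float64(0.1), 'joint_positions': array([-1.346,  0.629,  0.038,  1.518, -0.027,  0.996, -0.02 ]), 'qd': array([-0.   , -0.002,  0.001, -0.002,  0.001, -0.001,  0.   ]), 'effort': array([ 4.0000e-03, -5.6453e+01,  1.2310e+00, -1.9398e+01,  1.1000e-02,
        5.0000e-03, -0.0000e+00]), 'position': array([0.186, 0.622, 0.241]), 'eef_rot': array([ 0.145,  0.989, -0.001, -0.   ]), 'contact_force': array([-0.062,  1.013,  1.224]), 'wrist_torque': array([ 0.014, -0.029,  0.053]), 'gripper_force': np.float64(0.0), 'gripper_width': np.float64(0.085)}
53.85376625580131 249.86988400834807 190.69060177088738 [[ 0.008 -1.     0.012]
 [-0.998 -0.009 -0.067]
 [ 0.068 -0.011 -0.998]] [-0.035  0.55   0.914]
51.353951094259735 253.13163389565293 190.1330015023458 [[-0.967 -0.252  0.021]
 [-0.11   0.347 -0.931]
 [ 0.228 -0.903 -0.364]] [0.556 0.122 0.777]
```

View pics/a.png

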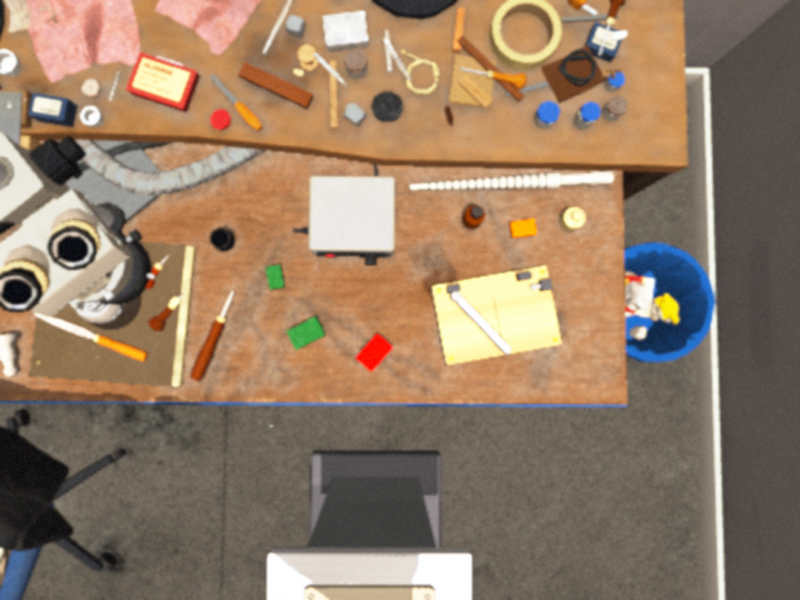

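View pics/b.png

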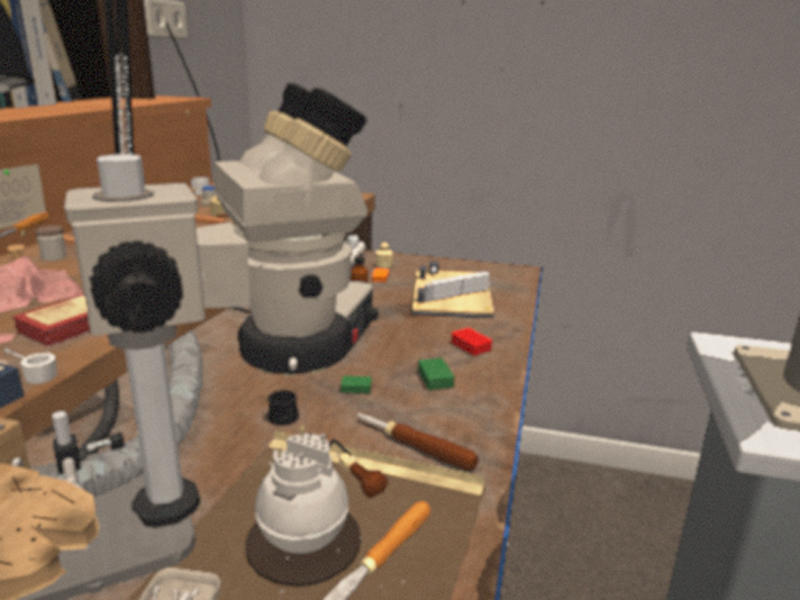

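The top view (800x600 scale) shows the candidate blocks: large green (307,332), small green (276,277), red (375,352) and orange (523,228). The large green one fits: it is neither orange nor red, and it is the larger of the rest. The fixture's bed is at (497,315), with the hinge at (453,290), the fence's free end near (507,350) and the post at (543,285).

```bash
cat > m.py <<'E'
from h import *
c=cam('top');im=c['frame'];hsv=cv2.cvtColor(im,cv2.COLOR_RGB2HSV)
print('base px',proj(c,[0,0,0])*800/512, 'tcp px',proj(c,bot.observe()['position'])*800/512)
g=cv2.inRange(hsv,(45,90,40),(80,255,255))
for k in cv2.findContours(g,0,1)[0]:
    if cv2.contourArea(k)<60: continue
    w=np.array([ray(c,u,v,.018)[:2] for u,v in k[:,0]],np.float32)
    print('green',cv2.contourArea(k),cv2.minAreaRect(w),cv2.minAreaRect(k))
y=cv2.inRange(hsv,(20,50,150),(35,200,255)); y[:, :260]=0; y[:150]=0
k=max(cv2.findContours(y,0,1)[0],key=cv2.contourArea)
w=np.array([ray(c,u,v,.012)[:2] for u,v in cv2.convexHull(k)[:,0]],np.float32)
print('bed',cv2.minAreaRect(w))
r=im[155:250,160:380]
cv2.imwrite('pics/c.png',cv2.resize(r,None,fx=3.6,fy=3.6,interpolation=2)[:,:,::-1])
E
python3 m.py
```

```text
base px [367.83957782 653.40816278] tcp px [-177.7941517   595.93264818]
green 255.0 ((0.49592354893684387, 0.10308589786291122), (0.03306778892874718, 0.051371801644563675), 27.392301559448242) ((195.4000244140625, 212.30001831054688), (13.416406631469727, 21.0190372467041), 63.43495178222656)
green 119.5 ((0.5831620693206787, 0.15361854434013367), (0.03560544177889824, 0.02412228286266327), 12.48067855834961) ((175.55770874023438, 176.7884521484375), (14.31647777557373, 9.805807113647461), 78.69007110595703)
bed ((0.5302697420120239, -0.21923817694187164), (0.1307407170534134, 0.14804597198963165), 10.85549545288086)
```

View pics/c.png

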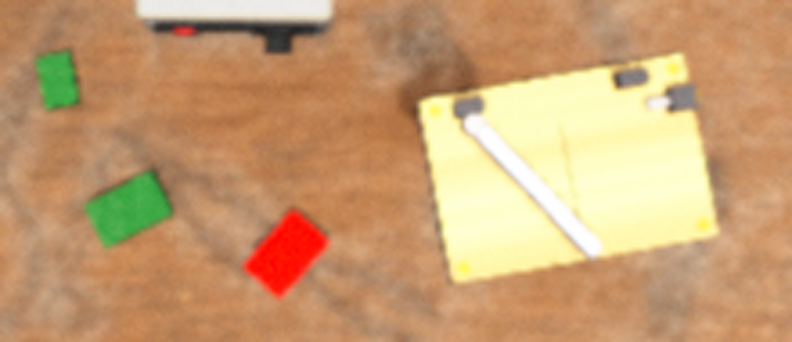

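The crop confirms the large green block at (128,208), about 51x33 mm as measured, against 36x24 mm for the small green one. The bed corners are at (420,102), (683,55), (717,235) and (452,283), and the fence runs from (473,122) to (595,247).

```bash
cat > f.py <<'E'
from h import *
c=cam('top');im=c['frame'];hsv=cv2.cvtColor(im,cv2.COLOR_RGB2HSV)
y=cv2.inRange(hsv,(18,50,140),(36,220,255)); y[:, :262]=0; y[:155]=0; y[:,375:]=0;y[250:]=0
y=cv2.morphologyEx(y,2,np.ones((3,3)))
p=cv2.findNonZero(y)[:,0]
w=np.array([ray(c,u,v,.012)[:2] for u,v in p],np.float32)
h=cv2.convexHull(w);r=cv2.minAreaRect(h);print('bed',r)
# crop corner picks
q=np.array([[420,102],[683,55],[717,235],[452,283]])/3.6+[160,155]-.5
P=np.array([ray(c,u,v,.012)[:2] for u,v in q]);print(P,P.mean(0))
for e in (P[0]-P[1],P[3]-P[2]):print('yaw',np.degrees(np.arctan2(-e[0],e[1])),np.linalg.norm(e))
a=np.array([473,122]);b=np.array([595,247])
A,B=[ray(c,*(s/3.6+[160,155]-.5),.044)[:2] for s in(a,b)];e=A-B
print('fence',A,B,np.degrees(np.arctan2(-e[0],e[1])),np.linalg.norm(e))
E
python3 f.py
```

```text
bed ((0.5266150236129761, -0.1986837536096573), (0.13128253817558289, 0.19106069207191467), 10.489860534667969)
[[ 0.57096552 -0.09562446]
 [ 0.60544862 -0.27847666]
 [ 0.48086896 -0.3007869 ]
 [ 0.44655778 -0.11803126]] [ 0.52596022 -0.19822982]
yaw 10.679672117198917 0.18607527988435515
yaw 10.633132995171776 0.18594859668568472
fence [ 0.55503024 -0.12851508] [ 0.47247877 -0.20976288] -45.456000684436965 0.11582724000061287
```

```bash
cat >> h.py <<'E'
FC=np.array([.526,-.1985]);FY=10.6
def fx(x,y,z):  # fixture mm -> world m
    a=np.radians(FY);return np.array([FC[0]+(x*np.cos(a)-y*np.sin(a))/1e3,FC[1]+(x*np.sin(a)+y*np.cos(a))/1e3,z/1e3])
def tofx(p):
    a=np.radians(FY);d=(np.array(p[:2])-FC)*1e3;return np.round([d[0]*np.cos(a)+d[1]*np.sin(a),-d[0]*np.sin(a)+d[1]*np.cos(a),p[2]*1e3],1)
def plan(tg,yaw=None,frm=None):
    """tool-axis units from pose; tool down with its y at yaw (deg)"""
    o=bot.observe();R=Rn.from_quat(o['eef_rot']);p=o['position'] if frm is None else frm
    for t in np.atleast_2d(tg):print('dpos',np.round(R.inv().apply(t-p)/.025,2))
    if yaw is not None:
        a=np.radians(yaw);best=None
        for s in(1,-1):
            y=s*np.array([-np.sin(a),np.cos(a),0]);z=np.array([0,0,-1.]);T=Rn.from_matrix(np.c_[np.cross(y,z),y,z])
            v=(R.inv()*T).as_rotvec(degrees=True)/8
            if best is None or np.linalg.norm(v)<np.linalg.norm(best):best=v
        print('rot',np.round(best,2))
def st():
    o=bot.observe();print(round(float(o['time']),2),'pos',np.round(o['position'],4),'fx',tofx(o['position']),'F',np.round(o['contact_force'],1),'w',o['gripper_width'],'j7',np.round(o['joint_positions'],2))
E
python3 -c "
from h import *
print(bot.tcp_to_tips);st()
plan([[.40,.25,.2],fx(-60,42,120),fx(-60,42,34)],10.6)"
```

```text
0.011
0.2 pos [0.1862 0.6224 0.2417] fx [-183.   869.4  241.7] F [ 0.4  0.1 -0.2] w 0.08560913254607765 j7 [-1.35  0.63  0.04  1.52 -0.03  1.   -0.02]
dpos [-12.46 -11.82   1.68]
dpos [-19.53 -27.16   4.9 ]
dpos [-19.53 -27.16   8.34]
rot [-0.01 -0.   -3.41]
```

arm_command([
  {"hand":1,"delta_pos":[-12.5,-11.8,1.7],"rot":[0,0,-3.4]},
  {"hand":1,"delta_pos":[-12.5,-11.8,1.7],"rot":[0,0,-3.4]},
  {"hand":1,"delta_pos":[-12.5,-11.8,1.7],"rot":[0,0,-3.4]},
  {"hand":1,"delta_pos":[-12.5,-11.8,1.7],"rot":[0,0,-3.4]},
  {"hand":1,"delta_pos":[-12.5,-11.8,1.7],"rot":[0,0,-3.4]},
  {"hand":1,"delta_pos":[-12.5,-11.8,1.7],"rot":[0,0,-3.4]},
  {"hand":1,"delta_pos":[-12.5,-11.8,1.7],"rot":[0,0,-3.4]},
  {"hand":1,"delta_pos":[-12.5,-11.8,1.7],"rot":[0,0,-3.4]},
], grip_force=25)

```text
time: 1.0
position: [0.386, 0.2762, 0.2029]
eef_rot: [-0.092, 0.996, 0.0, 0.0]
contact_force: [1.3, 0.3, 0.2]
gripper_width: -0.0001
gripper_force: 0.0
```

```bash
python3 -c "
from h import *
st()
plan([fx(-60,42,120),fx(-60,42,34)],10.6)"
```

```text
1.0 pos [0.386  0.2762 0.2029] fx [-50.3 492.3 202.9] F [1.3 0.3 0.2] w -0.00012131567690255544 j7 [-0.61  0.44 -0.09  2.03  0.06  0.67  1.01]
dpos [  0.38 -18.01   3.31]
dpos [  0.38 -18.01   6.75]
rot [ 0.    0.   -0.01]
```

arm_command([
  {"hand":1,"delta_pos":[0.4,-18,3.3],"rot":[0,0,0]},
  {"hand":1,"delta_pos":[0.4,-18,3.3],"rot":[0,0,0]},
  {"hand":1,"delta_pos":[0.4,-18,3.3],"rot":[0,0,0]},
  {"hand":1,"delta_pos":[0.4,-18,3.3],"rot":[0,0,0]},
  {"hand":1,"delta_pos":[0.4,-18,3.3],"rot":[0,0,0]},
  {"hand":1,"delta_pos":[0.4,-18,3.3],"rot":[0,0,0]},
  {"hand":1,"delta_pos":[0.4,-18,3.3],"rot":[0,0,0]},
  {"hand":1,"delta_pos":[0.4,-18,3.3],"rot":[0,0,0]},
])

```text
time: 1.8
position: [0.4488, -0.1124, 0.1305]
eef_rot: [-0.092, 0.996, 0.0, 0.0]
contact_force: [1.3, 0.8, 0.9]
gripper_width: 0.0002
gripper_force: 0.0
```

```bash
python3 -c "
from h import *
st()
plan([fx(-60,42,120),fx(-60,42,34)],10.6)"
```

```text
1.8 pos [ 0.4488 -0.1124  0.1305] fx [-60.   98.9 130.5] F [1.3 0.8 0.9] w 0.00017641071363891733 j7 [ 0.27  0.55 -0.12  2.13  0.14  0.46  1.8 ]
dpos [-0.   -2.27  0.42]
dpos [-0.   -2.27  3.86]
rot [ 0.    0.   -0.01]
```

arm_command([
  {"hand":1,"delta_pos":[0,-2.3,0.4],"rot":[0,0,0]},
  {"hand":1,"delta_pos":[0,-2.3,0.4],"rot":[0,0,0]},
  {"hand":1,"delta_pos":[0,-2.3,1.6],"rot":[0,0,0]},
  {"hand":1,"delta_pos":[0,-2.3,2.6],"rot":[0,0,0]},
  {"hand":1,"delta_pos":[0,-2.3,3.4],"rot":[0,0,0]},
  {"hand":1,"delta_pos":[0,-2.3,3.8],"rot":[0,0,0]},
  {"hand":1,"delta_pos":[0,-2.3,3.8],"rot":[0,0,0]},
  {"hand":1,"delta_pos":[0,-2.3,3.8],"rot":[0,0,0]},
])

```text
time: 2.6
position: [0.4595, -0.1667, 0.0363]
eef_rot: [-0.092, 0.996, -0.0, 0.0]
contact_force: [-0.2, 0.9, -0.2]
gripper_width: 0.0001
gripper_force: 0.0
```

```bash
python3 -c "
from h import *
st()
c=cam('wrist','w1.png')
plan([fx(-49,33,34),fx(-18,0,34),fx(5,-8,34),fx(20,-12,34)],10.6)"
```

```text
2.6 pos [ 0.4595 -0.1667  0.0363] fx [-59.5  43.5  36.3] F [-0.2  0.9 -0.2] w 0.00012902838668787898 j7 [ 0.34  0.76 -0.08  2.11  0.19  0.28  1.86]
dpos [-0.41 -0.41  0.11]
dpos [-1.65 -1.73  0.11]
dpos [-2.57 -2.05  0.11]
dpos [-3.17 -2.21  0.11]
rot [-0.    0.01 -0.01]
```

View pics/w1.png

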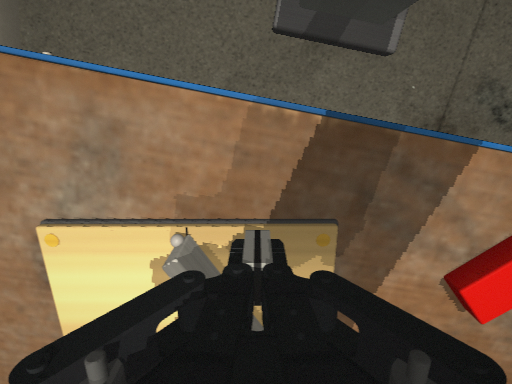

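The wrist view shows the closed fingertips at (258,245), and the fence end at (185,255) with a clear gap on its working-face side. Next I push along the arc.

arm_command([
  {"hand":1,"delta_pos":[-0.4,-0.4,0.1],"rot":[0,0,0]},
  {"hand":1,"delta_pos":[-0.8,-0.8,0.1],"rot":[0,0,0]},
  {"hand":1,"delta_pos":[-1.2,-1.25,0.1],"rot":[0,0,0]},
  {"hand":1,"delta_pos":[-1.6,-1.7,0.1],"rot":[0,0,0]},
  {"hand":1,"delta_pos":[-2.0,-1.9,0.1],"rot":[0,0,0]},
  {"hand":1,"delta_pos":[-2.4,-2.0,0.1],"rot":[0,0,0]},
  {"hand":1,"delta_pos":[-2.7,-2.1,0.1],"rot":[0,0,0]},
  {"hand":1,"delta_pos":[-2.9,-2.2,0.1],"rot":[0,0,0]},
])

```text
time: 3.45
position: [0.5415, -0.2072, 0.0338]
eef_rot: [-0.092, 0.996, 0.0, 0.001]
contact_force: [0.5, -0.4, 0.5]
gripper_width: -0.0
gripper_force: 0.1
```

```bash
python3 -c "
from h import *
st()
c=cam('wrist','w2.png')
plan([fx(20,-12,34),fx(24,-13,34)],10.6)"
```

```text
3.45 pos [ 0.5415 -0.2072  0.0338] fx [ 13.6 -11.4  33.8] F [ 0.5 -0.4  0.5] w -2.278281834560732e-05 j7 [ 0.39  0.83 -0.11  1.86  0.19  0.47  1.9 ]
dpos [-0.23 -0.   -0.01]
dpos [-0.39 -0.04 -0.01]
rot [-0.    0.01 -0.  ]
```

View pics/w2.png

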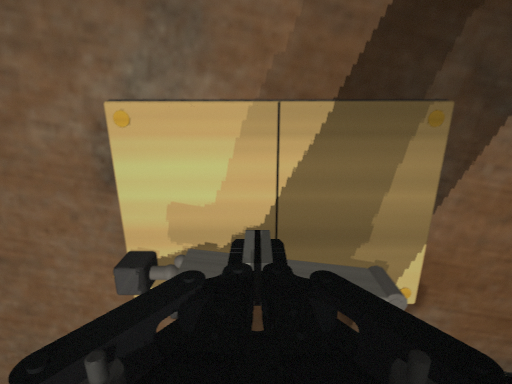

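The fence, spanning (185,255) to (400,295), is now nearly shut at the ball (155,270). I continue pushing.

arm_command([
  {"hand":1,"delta_pos":[-0.1,0,0],"rot":[0,0,0]},
  {"hand":1,"delta_pos":[-0.18,0,0],"rot":[0,0,0]},
  {"hand":1,"delta_pos":[-0.26,0,0],"rot":[0,0,0]},
  {"hand":1,"delta_pos":[-0.32,0,0],"rot":[0,0,0]},
  {"hand":1,"delta_pos":[-0.36,0,0],"rot":[0,0,0]},
  {"hand":1,"delta_pos":[-0.4,0,0],"rot":[0,0,0]},
  {"hand":1,"delta_pos":[-0.44,0,0],"rot":[0,0,0]},
  {"hand":1,"delta_pos":[-0.44,0,0],"rot":[0,0,0]},
])

```text
time: 4.3
position: [0.5456, -0.2068, 0.0323]
eef_rot: [-0.091, 0.996, 0.0, -0.005]
contact_force: [-5.0, -1.5, -0.3]
gripper_width: -0.0002
gripper_force: 2.2
```

```bash
python3 -c "
from h import *
st()"
```

```text
4.3 pos [ 0.5456 -0.2068  0.0323] fx [ 17.8 -11.7  32.3] F [-5.  -1.5 -0.3] w -0.0002378871718024296 j7 [ 0.38  0.83 -0.11  1.84  0.18  0.49  1.9 ]
```

arm_command([
  {"hand":1,"delta_pos":[-0.1,0,0],"rot":[0,0,0]},
  {"hand":1,"delta_pos":[-0.2,0,0],"rot":[0,0,0]},
  {"hand":1,"delta_pos":[-0.3,0,0],"rot":[0,0,0]},
  {"hand":1,"delta_pos":[-0.4,0,0],"rot":[0,0,0]},
  {"hand":1,"delta_pos":[-0.4,0,0],"rot":[0,0,0]},
  {"hand":1,"delta_pos":[-0.4,0,0],"rot":[0,0,0]},
  {"hand":1,"delta_pos":[-0.4,0,0],"rot":[0,0,0]},
  {"hand":1,"delta_pos":[-0.4,0,0],"rot":[0,0,0]},
])

```text
time: 5.1
position: [0.5512, -0.2058, 0.032]
eef_rot: [-0.09, 0.996, 0.001, -0.009]
contact_force: [-17.3, -4.3, 8.7]
gripper_width: -0.0005
gripper_force: 8.8
```

```bash
python3 -c "
from h import *
st()"
```

```text
5.1 pos [ 0.5512 -0.2058  0.032 ] fx [ 23.4 -11.8  32. ] F [-17.3  -4.3   8.7] w -0.0005380102967759102 j7 [ 0.38  0.84 -0.11  1.82  0.18  0.51  1.89]
```

arm_command([
  {"hand":1,"delta_pos":[0.6,0,0],"rot":[0,0,0]},
  {"hand":1,"delta_pos":[1.4,0,0],"rot":[0,0,0]},
  {"hand":1,"delta_pos":[1.9,0,0],"rot":[0,0,0]},
  {"hand":1,"delta_pos":[1.9,0.5,-1],"rot":[0,0,0]},
  {"hand":1,"delta_pos":[1.9,2,-2.5],"rot":[0,0,0]},
  {"hand":0.5,"delta_pos":[1.9,3.5,-4],"rot":[0,0,0]},
  {"hand":0,"delta_pos":[1.9,5,-4.5],"rot":[0,0,0]},
  {"hand":0,"delta_pos":[1.9,6.5,-4.5],"rot":[0,0,0]},
])

```text
time: 5.9
position: [0.487, -0.0507, 0.1486]
eef_rot: [-0.092, 0.996, -0.0, 0.004]
contact_force: [1.3, 0.9, 0.0]
gripper_width: 0.043
gripper_force: 0.0
```

```bash
python3 -c "
from h import *
st()
c=cam('top');cv2.imwrite('pics/t2.png',cv2.resize(c['frame'][150:250,160:380],None,fx=3.6,fy=3.6,interpolation=2)[:,:,::-1])
plan([[.496,.103,.15],[.496,.103,.022]],27.4)
plan([[.496,.103,.15],[.496,.103,.022]],27.4+90)"
```

```text
5.9 pos [ 0.487  -0.0507  0.1486] fx [-11.2 152.5 148.6] F [1.3 0.9 0. ] w 0.04302626110112114 j7 [ 0.13  0.54 -0.12  2.05  0.12  0.54  1.68]
dpos [-1.56  5.65 -0.06]
dpos [-1.54  5.63  5.06]
rot [ 0.03  0.04 -2.04]
dpos [-1.56  5.65 -0.06]
dpos [-1.54  5.63  5.06]
rot [0.05 0.01 9.21]
```

View pics/t2.png

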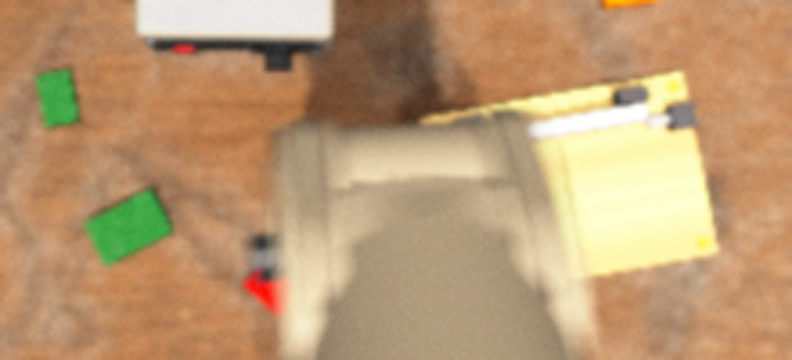

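The fence now runs (535,132) to (648,112), parallel to the bed's far edge and up against the stop at (630,95), so it is shut and has stayed so after I let go. Next is the block: I will grip it across its long ends, then take one closer wrist measurement.

arm_command([
  {"hand":0,"delta_pos":[-1.5,5.6,0],"rot":[0,0,-2.1]},
  {"hand":0,"delta_pos":[-1.5,5.6,0],"rot":[0,0,-2.1]},
  {"hand":0,"delta_pos":[-1.5,5.6,0],"rot":[0,0,-2.1]},
  {"hand":0,"delta_pos":[-1.5,5.6,0],"rot":[0,0,-2.1]},
  {"hand":0,"delta_pos":[-1.5,5.6,1],"rot":[0,0,-2.1]},
  {"hand":0,"delta_pos":[-1.5,5.6,2],"rot":[0,0,-2.1]},
  {"hand":0,"delta_pos":[-1.5,5.6,2],"rot":[0,0,-2.1]},
  {"hand":0,"delta_pos":[-1.5,5.6,2],"rot":[0,0,-2.1]},
])

```text
time: 6.75
position: [0.4961, 0.0915, 0.0959]
eef_rot: [-0.236, 0.972, 0.0, -0.0]
contact_force: [-0.1, -0.2, 0.0]
gripper_width: 0.0854
gripper_force: 0.0
```

```bash
python3 -c "
from h import *
st()
c=cam('wrist','w3.png')
hsv=cv2.cvtColor(c['frame'],cv2.COLOR_RGB2HSV)
g=cv2.inRange(hsv,(45,90,30),(80,255,255))
for k in cv2.findContours(g,0,1)[0]:
    if cv2.contourArea(k)<200: continue
    w=np.array([ray(c,u,v,.018)[:2] for u,v in k[:,0]],np.float32)
    print(k[:,0].mean(0),cv2.minAreaRect(w))
plan([[.496,.103,.011]],27.4)"
```

```text
6.75 pos [0.4961 0.0915 0.0959] fx [ 24.  290.6  95.9] F [-0.1 -0.2  0. ] w 0.0854273804389168 j7 [-0.14  0.66 -0.15  2.04  0.21  0.46  1.6 ]
[274.8974359  306.37606838] ((0.5768026113510132, 0.15131573379039764), (0.0422528013586998, 0.02500913478434086), 11.999372482299805)
[272.06862745 206.70588235] ((0.4928273856639862, 0.10312005877494812), (0.03678994998335838, 0.05163192003965378), 27.341163635253906)
dpos [-0.18  0.41  3.42]
rot [-0.    0.01 -0.01]
```

View pics/w3.png

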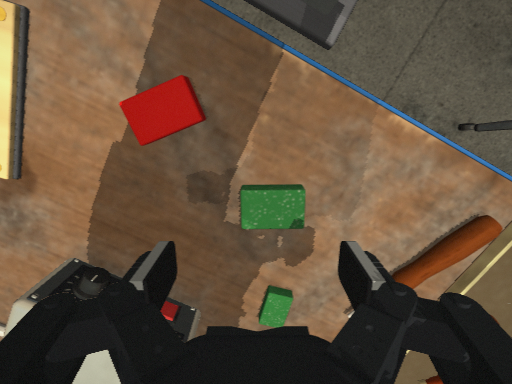

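The large green block is at (272,207), square to the jaws, with nothing in the fingers' way. I descend and grip.

arm_command([
  {"hand":0,"delta_pos":[-0.15,0.45,1],"rot":[0,0,0]},
  {"hand":0,"delta_pos":[-0.15,0.45,2.2],"rot":[0,0,0]},
  {"hand":0,"delta_pos":[-0.15,0.45,3],"rot":[0,0,0]},
  {"hand":0,"delta_pos":[-0.15,0.45,3.4],"rot":[0,0,0]},
  {"hand":0,"delta_pos":[-0.15,0.45,3.4],"rot":[0,0,0]},
  {"hand":0.5,"delta_pos":[-0.15,0.45,3.4],"rot":[0,0,0]},
  {"hand":1,"delta_pos":[-0.15,0.45,3.4],"rot":[0,0,0]},
  {"hand":1,"delta_pos":[-0.15,0.45,3.4],"rot":[0,0,0]},
], grip_force=30)

```text
time: 7.6
position: [0.4951, 0.1035, 0.0121]
eef_rot: [-0.236, 0.972, 0.0, 0.001]
contact_force: [-0.6, -0.4, 5.4]
gripper_width: 0.0512
gripper_force: 30.8
```

arm_command([
  {"hand":1,"delta_pos":[0,0,0],"rot":[0,0,0]},
  {"hand":1,"delta_pos":[0,0,0],"rot":[0,0,0]},
  {"hand":1,"delta_pos":[0,0,0],"rot":[0,0,0]},
  {"hand":1,"delta_pos":[0,0,0],"rot":[0,0,0]},
  {"hand":1,"delta_pos":[0,0,-0.5],"rot":[0,0,0]},
  {"hand":1,"delta_pos":[0,0,-1.5],"rot":[0,0,0]},
  {"hand":1,"delta_pos":[0,0,-2.5],"rot":[0,0,0]},
  {"hand":1,"delta_pos":[0,0,-3],"rot":[0,0,0]},
])

```text
time: 8.4
position: [0.4951, 0.1036, 0.0883]
eef_rot: [-0.236, 0.972, 0.0, 0.002]
contact_force: [0.5, 0.6, -0.8]
gripper_width: 0.0509
gripper_force: 32.3
```

```bash
python3 -c "
from h import *
st()
plan([fx(-10,0,100),fx(10,0,45)],10.6)"
```

```text
8.4 pos [0.4951 0.1036 0.0883] fx [ 25.2 302.6  88.3] F [ 0.5  0.6 -0.8] w 0.050895067820001645 j7 [-0.16  0.67 -0.15  2.05  0.22  0.44  1.57]
dpos [  4.83 -11.19  -0.48]
dpos [  4.07 -11.42   1.73]
rot [-0.    0.02  2.09]
```

arm_command([
  {"hand":1,"delta_pos":[4.8,-11.2,-0.5],"rot":[0,0,2.1]},
  {"hand":1,"delta_pos":[4.8,-11.2,-0.5],"rot":[0,0,2.1]},
  {"hand":1,"delta_pos":[4.8,-11.2,-0.5],"rot":[0,0,2.1]},
  {"hand":1,"delta_pos":[4.8,-11.2,-0.5],"rot":[0,0,2.1]},
  {"hand":1,"delta_pos":[4.8,-11.2,-0.5],"rot":[0,0,2.1]},
  {"hand":1,"delta_pos":[4.8,-11.2,-0.5],"rot":[0,0,2.1]},
  {"hand":1,"delta_pos":[4.8,-11.2,-0.5],"rot":[0,0,2.1]},
  {"hand":1,"delta_pos":[4.8,-11.2,-0.5],"rot":[0,0,2.1]},
])

```text
time: 9.2
position: [0.5154, -0.2029, 0.0984]
eef_rot: [-0.089, 0.996, -0.0, -0.0]
contact_force: [-0.1, 0.9, -0.2]
gripper_width: 0.0513
gripper_force: 32.3
```

```bash
python3 -c "
from h import *
st()
c=cam('wrist','w4.png')
print('midline px',[proj(c,fx(x,0,12)).round() for x in(-60,-30,0)])
plan([fx(5,0,30),fx(5,0,24)],10.6)"
```

```text
9.2 pos [ 0.5154 -0.2029  0.0984] fx [-11.2  -2.4  98.4] F [-0.1  0.9 -0.2] w 0.05130908734287051 j7 [ 0.43  0.7  -0.16  1.91  0.2   0.55  1.88]
midline px [array([260., 141.]), array([260., 179.]), array([260., 213.])]
dpos [-0.62 -0.    2.73]
dpos [-0.62 -0.    2.97]
rot [ 0.01 -0.   -0.02]
```

View pics/w4.png

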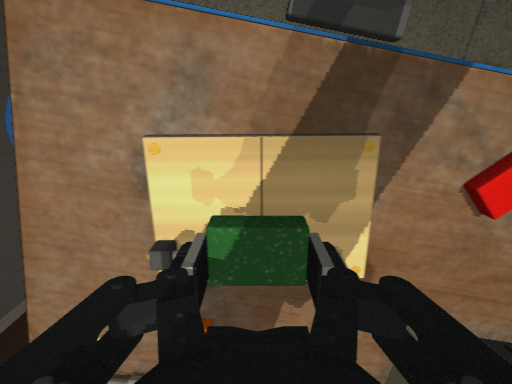

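The held block is at (258,250), level with the bed's edge at row 135, and the black middle line is at column 262. I measure the offset exactly.

```bash
cat > off.py <<'E'
from h import *
c=cam('wrist');im=c['frame'];print('cx',c['cx'])
gr=im[:,:,:].sum(2).astype(int)
o=bot.observe();p=o['position'];zt=float(p[2])+.006
def line():
    r=[]
    for v in range(145,208,4):
        s=gr[v,240:285];s=s-np.median(s);u=240+np.argmin(s)
        r.append(tofx(ray(c,u,v,.012)))
    r=np.array(r);return np.median(r,0),np.polyfit(r[:,0],r[:,1],1)[0]
print('line fx',line())
hsv=cv2.cvtColor(im,cv2.COLOR_RGB2HSV);g=cv2.inRange(hsv,(45,60,20),(85,255,255))
k=max(cv2.findContours(g,0,1)[0],key=cv2.contourArea)
x,y,w,h=cv2.boundingRect(k);print('box',x,y,w,h,'tcp px',proj(c,p))
for v in(y+18,y+30): 
    cols=np.where(g[v])[0];L,R=cols[0],cols[-1];print(v,L,R,tofx(ray(c,L,v,zt)),tofx(ray(c,R+1,v,zt)))
st()
E
python3 off.py
```

```text
cx 257.0828611664811
line fx (array([-32.35,   0.65,  12.  ]), np.float64(-0.07522395375721001))
box 206 216 104 70 tcp px [260.20904922 253.3300321 ]
234 206 308 [-24.3 -25.7 104.3] [-24.1  25.7 104.3]
246 206 308 [-17.6 -26.  104.3] [-17.5  26.1 104.3]
9.3 pos [ 0.5159 -0.1989  0.0983] fx [-10.    1.5  98.3] F [ 0.1  0.2 -0.6] w 0.05124416266836546 j7 [ 0.43  0.7  -0.17  1.91  0.2   0.55  1.88]
```

arm_command([
  {"hand":1,"delta_pos":[-0.7,0.03,0.5],"rot":[0,0,0]},
  {"hand":1,"delta_pos":[-0.7,0.03,1.2],"rot":[0,0,0]},
  {"hand":1,"delta_pos":[-0.7,0.03,1.9],"rot":[0,0,0]},
  {"hand":1,"delta_pos":[-0.7,0.03,2.4],"rot":[0,0,0]},
  {"hand":1,"delta_pos":[-0.7,0.03,2.7],"rot":[0,0,0]},
  {"hand":1,"delta_pos":[-0.7,0.03,2.8],"rot":[0,0,0]},
  {"hand":1,"delta_pos":[-0.7,0.03,2.85],"rot":[0,0,0]},
  {"hand":1,"delta_pos":[-0.7,0.03,2.85],"rot":[0,0,0]},
])

```text
time: 10.1
position: [0.5335, -0.1965, 0.0275]
eef_rot: [-0.092, 0.996, -0.0, 0.0]
contact_force: [0.7, 0.2, -0.7]
gripper_width: 0.0513
gripper_force: 32.3
```

```bash
sed -i 's/range(145,208,4)/range(110,200,5)/' off.py; python3 off.py; python3 -c "
from h import *
c=cam('wrist','w5.png');plan([fx(18,0,24)],10.6)"
```

```text
cx 257.0828611664811
line fx (array([-43.35,  -0.2 ,  12.  ]), np.float64(-0.08854697405370864))
box 206 216 104 70 tcp px [257.32135661 252.71649285]
234 206 308 [ -6.1 -25.1  33.6] [-6.  26.2 33.6]
246 206 308 [  0.6 -25.5  33.6] [ 0.6 26.6 33.6]
10.15 pos [ 0.5336 -0.1966  0.0276] fx [ 7.8  0.5 27.6] F [ 1.1  0.2 -1.2] w 0.051492629602459955 j7 [ 0.39  0.83 -0.13  1.89  0.23  0.44  1.85]
dpos [-0.41 -0.02  0.15]
rot [-0.    0.01 -0.01]
```

View pics/w5.png

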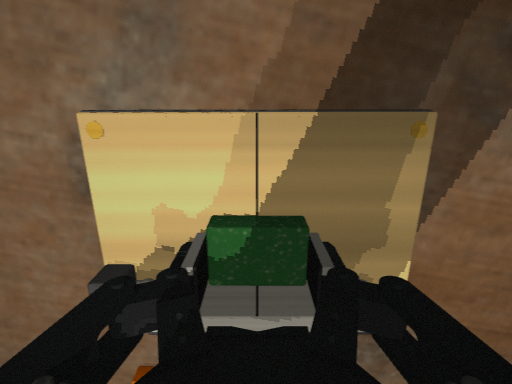

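The middle line at column 257 meets the middle of the block (206–309, so 257.5), and the block is square to the bed and fence. I now bring it down and forward into contact.

arm_command([
  {"hand":1,"delta_pos":[-0.1,0,0.05],"rot":[0,0,0]},
  {"hand":1,"delta_pos":[-0.2,0,0.1],"rot":[0,0,0]},
  {"hand":1,"delta_pos":[-0.3,0,0.15],"rot":[0,0,0]},
  {"hand":1,"delta_pos":[-0.4,0,0.2],"rot":[0,0,0]},
  {"hand":1,"delta_pos":[-0.5,0,0.25],"rot":[0,0,0]},
  {"hand":1,"delta_pos":[-0.6,0,0.3],"rot":[0,0,0]},
  {"hand":1,"delta_pos":[-0.6,0,0.3],"rot":[0,0,0]},
  {"hand":1,"delta_pos":[-0.6,0,0.3],"rot":[0,0,0]},
])

```text
time: 11.0
position: [0.5446, -0.1952, 0.023]
eef_rot: [-0.091, 0.996, -0.001, -0.003]
contact_force: [-13.1, 0.2, 35.0]
gripper_width: 0.0512
gripper_force: 37.7
```

```bash
python3 -c "
from h import *
st()"
```

```text
11.0 pos [ 0.5446 -0.1952  0.023 ] fx [18.9 -0.2 23. ] F [-13.1   0.2  35. ] w 0.051213239920871144 j7 [ 0.37  0.85 -0.13  1.86  0.23  0.46  1.84]
```

arm_command([
  {"hand":1,"delta_pos":[-0.03,0,-0.02],"rot":[0,0,0]},
  {"hand":1,"delta_pos":[-0.06,0,-0.04],"rot":[0,0,0]},
  {"hand":1,"delta_pos":[-0.1,0,-0.06],"rot":[0,0,0]},
  {"hand":1,"delta_pos":[-0.12,0,-0.06],"rot":[0,0,0]},
  {"hand":1,"delta_pos":[-0.12,0,-0.06],"rot":[0,0,0]},
  {"hand":1,"delta_pos":[-0.12,0,-0.06],"rot":[0,0,0]},
  {"hand":1,"delta_pos":[-0.12,0,-0.06],"rot":[0,0,0]},
  {"hand":1,"delta_pos":[-0.12,0,-0.06],"rot":[0,0,0]},
])

```text
time: 11.8
position: [0.5446, -0.1953, 0.023]
eef_rot: [-0.091, 0.996, -0.001, -0.006]
contact_force: [-15.9, -1.9, 27.2]
gripper_width: 0.0512
gripper_force: 36.8
```

```bash
python3 -c "
from h import *
st()"
```

```text
11.8 pos [ 0.5446 -0.1953  0.023 ] fx [18.9 -0.2 23. ] F [-15.9  -1.9  27.2] w 0.05115893191815155 j7 [ 0.37  0.85 -0.13  1.85  0.22  0.47  1.84]
```

arm_command([
  {"hand":1,"delta_pos":[-0.04,0,-0.02],"rot":[0,0,0]},
  {"hand":1,"delta_pos":[-0.08,0,-0.05],"rot":[0,0,0]},
  {"hand":1,"delta_pos":[-0.08,0,-0.05],"rot":[0,0,0]},
  {"hand":1,"delta_pos":[-0.08,0,-0.05],"rot":[0,0,0]},
  {"hand":1,"delta_pos":[-0.08,0,-0.05],"rot":[0,0,0]},
  {"hand":1,"delta_pos":[-0.08,0,-0.05],"rot":[0,0,0]},
  {"hand":1,"delta_pos":[-0.08,0,-0.05],"rot":[0,0,0]},
  {"hand":1,"delta_pos":[-0.08,0,-0.05],"rot":[0,0,0]},
])

```text
time: 12.6
position: [0.5447, -0.1952, 0.0231]
eef_rot: [-0.091, 0.996, -0.0, -0.008]
contact_force: [-16.7, -3.0, 20.6]
gripper_width: 0.0514
gripper_force: 36.1
```

```bash
python3 off.py; python3 -c "
from h import *
c=cam('wrist','w6.png');st()"
```

```text
cx 257.0828611664811
line fx (array([-32.9,   0.1,  12. ]), np.float64(0.0057531263976010475))
box 205 215 105 71 tcp px [257.51664748 252.54331056]
233 206 309 [  4.8 -26.   29.1] [ 4.9 26.  29.1]
245 206 308 [ 11.4 -26.3  29.1] [11.5 25.8 29.1]
12.65 pos [ 0.5447 -0.1953  0.0231] fx [18.9 -0.3 23.1] F [-16.7  -2.9  20.9] w 0.050840261452820446 j7 [ 0.37  0.85 -0.13  1.85  0.22  0.47  1.84]
12.7 pos [ 0.5447 -0.1953  0.0231] fx [18.9 -0.3 23.1] F [-16.7  -2.4  21.1] w 0.05135201835664124 j7 [ 0.37  0.85 -0.13  1.85  0.22  0.47  1.84]
```

View pics/w6.png

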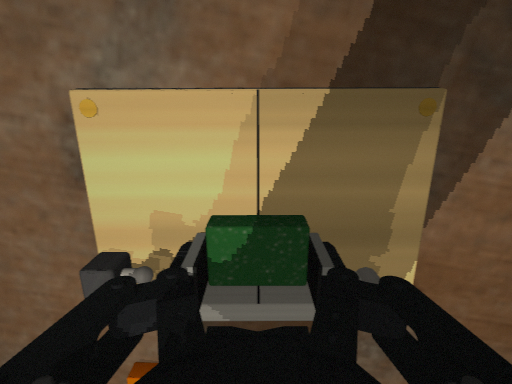

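The block is centred on the middle line (column 258), against the shut fence and pressed at about 17 N forward and 21 N down. I hand the job in.

```bash
python3 -c "
from plant import bot
print(bot.hand_in())"
```

```text
the job is handed in; nothing more can be done
None
```

I handed the job in at about 12.7 s of the 54 s allowed: the fence is clicked shut, and the green wax block lies centred against it, still held with a diagonal push of about 17 N forward and 21 N down.

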